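# Roll down the edging on an oval gift box that stands on a free turntable

## Task

Pick up the sprung edge roller by its wooden grip and press down the paper edging strip on the rounded end of the gift box: start at the strip's left edge (as seen from the robot), roll to its middle, bring the box almost to a standstill and keep it so, still pressing right on the middle, for a good four seconds, then roll on to its right edge. The turntable under the box turns freely and wants to slip away, so follow it; from edge to edge keep a steady moderate push of about 5 N (never slack, never near the end of its spring), do not touch box or turntable with the gripper, and leave the other things on the table alone. Finish while holding the roller up in the air, clear of the box, once the turntable has come to rest.

Things in the scene. Friction and masses are not known exactly. Their poses are not given: they have to be found in the camera images.
- turntable (a joint): Angle of the turntable (rad), counter-clockwise positive from above, no stops; the gift box is fixed on it. Steel disc 300 mm across, 18 mm thick, top 60 mm above the table, vertical axis. Turns freely: inertia about 0.075 kg m2 with the box (nominal, varies by up to 30 %), viscous drag 0.1 N m s/rad, dry friction 0.003 N m. It goes on turning after a push.
- stand: Fixed cast foot of the turntable, 170 mm across; origin on the table on the turntable's axis. On the disc above it stands the cardboard gift box with a blue lid, 60 mm tall (60 to 120 mm above the table), oval outline 220 x 150 mm: two half circles of radius 75 mm with centres 35 mm either side of the axis, joined by straight sides.
- box_end (a point): Centre of the half circle (radius 75 mm) of the box end with the strip, 95 mm above the table, 35 mm from the turntable axis. x points out along the box's long axis through the strip's middle (roughly to the robot at the start), z up. A push F at angle b round this point turns the table with F * 0.035 * sin(b) N m, away from the tool: the middle is unstable.
- strip_left (a point): Point on the box wall at the strip's left edge as seen from the robot: angle -0.6 rad about box_end (towards its -y), 95 mm above the table. The strip is pale paper, on the wall and folded some 14 mm over the lid's top; it runs round the wall from here through the middle (angle 0, the box end's tip) to strip_right.
- strip_right (a point): Point on the box wall at the strip's right edge: angle +0.6 rad about box_end (towards its +y), 95 mm above the table. 'At the middle' means within about 0.1 rad (9 mm of roller travel) of angle 0, 'almost still' under about 0.15 rad/s, 'at an edge' within about 0.1 rad of it.
- edge_roller: Loose hand tool, 0.36 kg, upright on the table: black housing 62 x 46 x 40 mm (x -39 to +23), above it a wooden grip, 28 mm along x, 26 mm along y, z 40 to 90 mm, over the origin. Origin on the underside below the grip; x is the pressing direction, z up. Hold it across the 28 mm (fingers closing along x), gripper centre about 70 mm above the underside.
- roller_center (a point): Centre of the free-spinning rubber roller (36 mm diameter, 24 mm high, vertical axle) on the tool's spring plunger: 20 mm above the tool's underside, 75 mm ahead of its origin along x when slack, less by the plunger travel when pressed. On the box end it is 93 mm horizontally from box_end.
- plunger (a joint): How far the roller is pressed in against its spring (m): 0 slack, end stop 0.034. Spring 300 N/m: 0.0167 is 5 N. Wanted along the strip: between 0.007 (2.1 N) and 0.030 (9 N).
- streamer_blue: Bystander: blue paper streamer roll lying flat, 120 mm across, 30 mm high, origin under its centre.
- straw_cup: Bystander: glass cup with paper straws, 72 mm across, straws up to 150 mm high, origin under its centre.
- camera: Bystander: compact camera, 110 x 50 x 65 mm, origin under its centre.
- glue_pot: Bystander: small white ceramic pot, 60 mm across, 50 mm high, origin under its centre.
There are look-alikes about, which are no part of the job. Leave any orange or red look-alike of the edge_roller alone.

How it is judged:
By the outcome, as a careful person would: the job done as asked, in the order asked, and still so for the second after the job is handed in, while the arm keeps its last pose, push and grip.
It also fails if it takes over 61 s, if anything falls off the work surface, if the arm or the gripper's body presses on something with over 40 N, if the wrist force passes 120 N, or if a joint passes its speed limit or range.

## Robot

A 6-joint arm with a two-finger parallel gripper is mounted at the origin on the work surface. World frame = base frame: x ahead of the robot, y to its left, z up, the work surface at z = 0. Lengths are in mm, angles in rad, forces in N, time in s.
With the tool pointing down it reaches from about 275 to 725 mm from the base axis. Payload 15.9 kg.
Tool frame: the origin (TCP) lies between the finger pads; the fingertips stand 11 mm ahead of it and the grasp point (between the pads) lies 8 mm behind it; z points along the fingers, y is the line along which they close (so a half turn about z gives the same grasp; the last joint's range is limited). The gripper opens to 85 mm and grips with 20 to 120 N. Pads are 22 mm wide; open, the fingers measure 114 mm over their backs; the gripper's body (76 mm by 85 mm) begins 54 mm behind the grasp point. The pads swing forward as they close: fully open they stand 13 mm farther back than shut.
Start: joints at [-1.215, 0.213, -0.034, 1.323, 0, 1.571], TCP at [174.163, -468.671, 242.306] pointing down, gripper open.
Joint ranges: [-2.98, 2.98], [-0.74, 1.72], [-1.14, 1.35], [-2.1, 2.04], [-1.57, 1.44], [-3.14, 3.14]. Speed limits (rad/s): [1.89, 1.89, 2.39, 2.57, 3.14, 3.14].

## Interface

Orientations are given as a unit quaternion [w, x, y, z].
In Python, from cell import * gives the robot as it stands. The module is installed in compiled form; this text tells all that it offers.
- The arm moves only by the shell command python3 -m pendant 'ROWS'. ROWS is JSON, a list of rows, each a list of 7 numbers: the shift along the tool's x, y, z in mm, then the turn, a rotation vector about the tool's x, y, z in rad, then the closure, from -1 (fully open) to 1 (shut). A call has 1 to 10 rows; each row is the pose to reach, as a shift and turn from the pose commanded when the call began, along the tool's axes at that moment; what a row does not reach only later rows make up. A row lasts 1/10 s, in which the tool goes at most 50 mm and 8.59 degrees, less where a joint would pass 70% of its speed; a pose out of reach is approached as far as the arm can. A call with a gripper value outside its range is refused whole. The fingers move at their own pace and stop on an object; the grip force is fixed at half the most. Time passes only in rows, so rows that repeat a pose let the fingers close. It gives the time, the measured TCP pose, the force, the opening and the grip force at its end, in the units of the state.
- get_state(): the state, without advancing time (a new reading comes with each control period).
- get_image(name): name is "scene" or "side" or "wrist"; returns the picture (384x512x3 uint8, red, green, blue); there is no depth.
- camera_params(name): a dict with "fx", "fy", "cx", "cy" (pixels), "rvec" (rotation vector, rad) and "tvec" (3), from world to camera coordinates, as OpenCV has them. Camera axes: x right, y down, z forward; pixel columns grow to the right and rows downward; lengths in mm; the calibration is good to about 2 mm. A picture is of the moment at which its call begins: read the wrist's pose just before it. camera_params takes no time and is no camera call; for the wrist camera it gives the pose at the moment of the call.
- sign_off(): hands the job in; it is judged then, once.
The state is a dict: "time_s": time; "joint_pos": joint angles; "joint_vel": joint speeds; "joint_torque": joint torques, N m; "ee_pos": TCP position; "tcp_rot": TCP orientation; "force": force on the tool from outside, world axes, zero at the start; "wrist_torque": the same for the moment, N m; "finger_gap": finger opening in mm; "finger_force": force on a finger pad.
Only numpy, scipy, OpenCV 4.12 (cv2) and the standard library are available. Lean on these libraries where they do the work, as an engineer would, in place of code of your own. Each camera call takes 0.05 s, during which the arm holds its last target. There are 200 camera calls.

## Working session

There is one attempt and no reset: what is moved stays moved. The work goes in short steps, Python scripts to look and compute and a shell command to move; the robot and the scene stay as the last step left them, time stands still between calls to the robot, and variables do not carry over. Pictures are saved under pics/ and viewed, at most 10 in all, crops included, and the job is handed in when it is done.

```bash
mkdir -p pics
python3 - <<'E'
from cell import *
import cv2,json
print(get_state())
for n in("scene","side"):
    im=get_image(n); cv2.imwrite(f"pics/{n}0.png",im[:,:,::-1]); print(n,camera_params(n))
E
```

```text
{'time_s': 0.0, 'joint_pos': array([-1.21497764e+00,  2.13351093e-01, -3.50811583e-02,  1.32349184e+00,
       -9.51200324e-06,  1.57083469e+00]), 'joint_vel': array([ 0.0004795 ,  0.00094849, -0.00022231, -0.00144058, -0.00179552,
       -0.00102325]), 'joint_torque': array([-2.95203688e-03, -6.86171150e+01,  4.87110829e+01,  1.76980672e-02,
        8.08446157e-05,  2.12717157e-05]), 'ee_pos': array([ 174.05914603, -468.36676247,  241.80992953]), 'tcp_rot': array([-5.54139221e-04,  9.84219069e-01,  1.76953402e-01, -1.04483295e-04]), 'force': array([-1.05343022, -0.26863656,  0.25759336]), 'wrist_torque': array([ 0.04929993,  0.0243625 , -0.01321162]), 'finger_force': 0.0, 'finger_gap': 85.24500776362096}
scene {'fx': 443.47930911154054, 'fy': 443.47930911154054, 'cx': 252.39713101448933, 'cy': 201.3112353345601, 'rvec': array([ 0.93817244,  2.64120465, -0.86807104]), 'tvec': array([ 412.14887989, -211.13579372, 1749.37191111])}
side {'fx': 490.0932232527979, 'fy': 490.0932232527979, 'cx': 252.09983162205654, 'cy': 195.11590979233932, 'rvec': array([ 0.47971486, -2.76297506,  1.12444622]), 'tvec': array([ 485.33579947,  172.66581127, 1475.69186833])}
```

View pics/scene0.png

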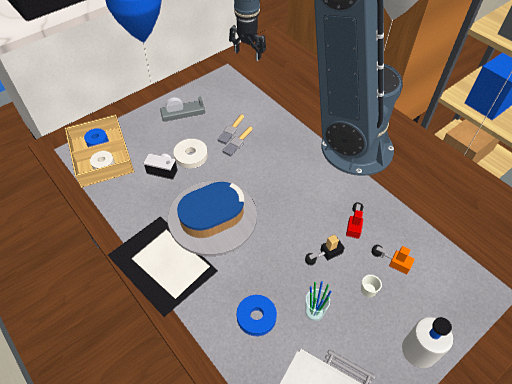

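View pics/side0.png

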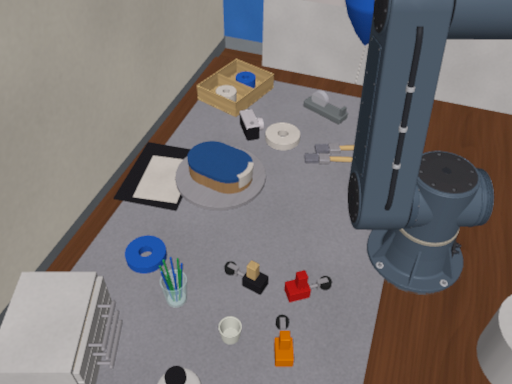

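Scene view: the turntable with the box is at about (212,210) and its strip at (237,192). The black tool has its grip at (333,242) and its roller at (311,259). In the side view the box is at (221,168), the strip at (244,173), the grip at (253,268) and the roller at (232,268). Next I'll rectify the box and tool crops to horizontal planes so I can measure them.

```bash
cat > h.py <<'E'
import numpy as np,cv2
from cell import *
def P(n,p=None):
    p=p or camera_params(n); R=cv2.Rodrigues(p["rvec"])[0]
    return np.array([[p["fx"],0,p["cx"]],[0,p["fy"],p["cy"]],[0,0,1.]])@np.c_[R,p["tvec"]]
def tri(a,pa,b,pb):
    X=cv2.triangulatePoints(a,b,np.float64(pa),np.float64(pb)); return (X[:3]/X[3]).ravel()
def plane(Pm,uv,z):
    H=np.c_[Pm[:,0],Pm[:,1],Pm[:,2]*z+Pm[:,3]]; w=np.linalg.solve(H,[*uv,1]); return w[:2]/w[2]
def rect(im,Pm,z,x0,y0,s,w,h):
    # top view: row down = -x, col right = -y (robot looking ahead); x0,y0 = top-left world
    H=np.c_[Pm[:,0],Pm[:,1],Pm[:,2]*z+Pm[:,3]]@np.array([[0,-1/s,x0],[-1/s,0,y0],[0,0,1]])
    return cv2.warpPerspective(im,H,(w,h),flags=cv2.INTER_LINEAR|cv2.WARP_INVERSE_MAP)
E
python3 - <<'E'
from h import *
A,B=P("scene"),P("side")
print("grip",tri(A,(333,242),B,(253,268)),"roller",tri(A,(311,259),B,(232,268)),"box",tri(A,(211,205),B,(221,162)),"strip",tri(A,(237,192),B,(244,173)))
for n,u in(("cup",(318,302)),("streamer",(257,315)),("pot",(371,286)),("cam",(160,166)),("red",(355,222)),("orange",(402,260)),("whiteroll",(190,153))): print(n,plane(A,u,30))
E
```

```text
grip [419.01024197 268.61127747  71.62269269] roller [489.17609211 249.8117681   14.14176072] box [648.3725187  -70.64850756 105.88302504] strip [556.73014143 -46.95949652 113.56412966]
cup [582.76392975 377.07035671]
streamer [751.09939449 292.83616179]
pot [419.65311828 442.19845656]
cam [ 663.02463438 -384.3784486 ]
red [283.63393458 248.01453792]
orange [274.58424921 443.50564977]
whiteroll [ 539.12202575 -367.91890501]
```

Run:
```python
from h import *
A,B=P("scene"),P("side")
a,b=[cv2.imread(f"pics/{n}0.png") for n in("scene","side")]
r=[rect(i,p,120,800,100,1.1,390,300) for i,p in((a,A),(b,B))]
t=[rect(i,p,z,540,330,2,195,290) for z in(90,20) for i,p in((a,A),(b,B))]
cv2.imwrite("pics/rect.png",np.vstack([np.hstack(r),np.hstack(t)]))
```

```text
(no output)
```

View pics/rect.png

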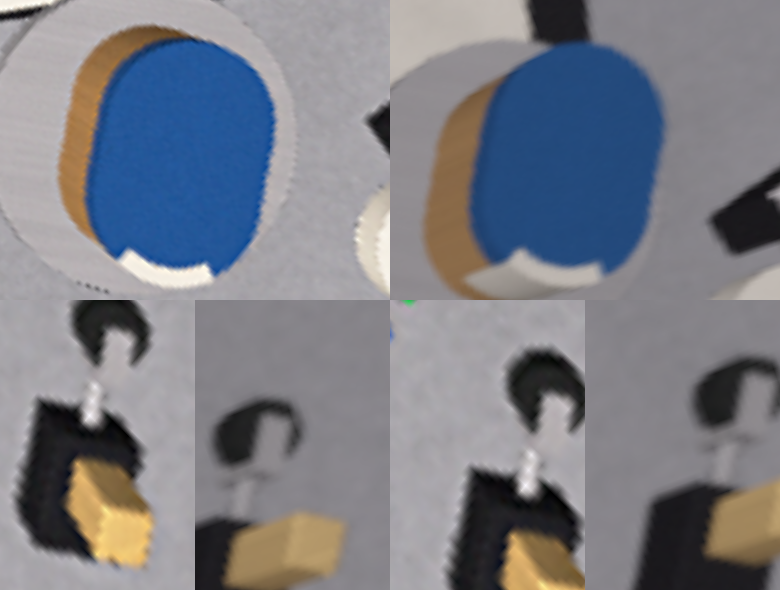

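```bash
cat > fit.py <<'E'
from h import *
from scipy.optimize import minimize
yy,xx=np.mgrid[0:300,0:300]; X=800-yy; Y=80-xx   # 1 mm/px, top-left (800,80)
def model(p):
    c,s=np.cos(p[2]),np.sin(p[2]); u=(X-p[0])*c+(Y-p[1])*s; v=-(X-p[0])*s+(Y-p[1])*c
    d=np.hypot(u-np.clip(u,-35,35),v)
    m=1/(1+np.exp((d-75)/1.5))
    fold=(np.abs(np.arctan2(v,u-35))<.6)&(d>61)
    return m*(~fold)
def fit(im,Pm,p0):
    r=rect(im,Pm,120,800,80,1,300,300).astype(int)
    m=((r[:,:,2]-r[:,:,0])>40) if True else 0
    f=lambda p:np.abs(model(p)-m).sum()
    q=minimize(f,p0,method="Nelder-Mead",options=dict(initial_simplex=[p0]+[np.add(p0,d) for d in([15,0,0],[0,15,0],[0,0,.2])]))
    return q.x,q.fun
E
python3 - <<'E'
from fit import *
for n in("scene","side"):
    print(n,fit(cv2.imread(f"pics/{n}0.png")[:,:,::-1],P(n),[660,-65,2.95]))
E
```

```text
scene (array([654.04548004, -64.45689995,   2.98546148]), np.float64(2520.945688037207))
side (array([653.22169023, -64.93407999,   2.96856904]), np.float64(2789.933763761396))
```

```bash
R='[260,-320,20,0,0,-0.5,-1]'; python3 -m pendant '[[52,-64,4,0,0,-0.1,-1],[104,-128,8,0,0,-0.2,-1],[156,-192,12,0,0,-0.3,-1],[208,-256,16,0,0,-0.4,-1],[260,-320,20,0,0,-0.5,-1],[260,-320,20,0,0,-0.5,-1],[260,-320,20,0,0,-0.5,-1],[260,-320,20,0,0,-0.5,-1],[260,-320,20,0,0,-0.5,-1],[260,-320,20,0,0,-0.5,-1]]'
cat >> h.py <<'E'
from scipy.spatial.transform import Rotation as Ro
def togo(target,psi):
    s=get_state(); q=s["tcp_rot"]; R=Ro.from_quat([*q[1:],q[0]])
    G=Ro.from_matrix(np.c_[[-np.sin(psi),np.cos(psi),0],[np.cos(psi),np.sin(psi),0],[0,0,-1]]) # flipped below
    G=Ro.from_matrix(np.c_[[-np.sin(psi),np.cos(psi),0],[-np.cos(psi),-np.sin(psi),0],[0,0,-1]]) if False else G
    M=G.as_matrix()
    # x = y cross z ; choose tool y=-+pressing dir with det +1
    M[:,0]=np.cross(M[:,1],M[:,2]); G=Ro.from_matrix(M)
    if np.dot(R.as_matrix()[:,1],M[:,1])<0: M[:,:2]*=-1; G=Ro.from_matrix(M)
    return R.inv().apply(np.array(target)-s["ee_pos"]),(R.inv()*G).as_rotvec(),s
E
python3 -c "
from h import *
a,b,s=togo([419,267,200],-0.208);print(a.round(1),b.round(3),s['time_s'],s['ee_pos'],s['joint_pos'])"
```

```text
time_s: 1.1
ee_pos: [306.8, -75.4, 222.1]
tcp_rot: [-0.0, 0.909, 0.417, 0.0]
force: [-0.1, -0.6, -0.9]
finger_gap: 85.4
finger_force: 0.0
[ 332.8 -138.2   22.3] [-0.    -0.001 -0.502] 1.1 [306.7926745  -75.44140372 222.07653278] [-2.41742530e-01 -1.62112653e-01 -4.72108267e-01  1.26113598e+00
  6.46242427e-04  2.03939735e+00]
```

```bash
python3 -m pendant '[[47,-20,3,0,0,-0.07,-1],[94,-40,6,0,0,-0.14,-1],[141,-60,9,0,0,-0.21,-1],[188,-80,12,0,0,-0.28,-1],[235,-100,15,0,0,-0.35,-1],[282,-120,18,0,0,-0.42,-1],[333,-138,22,0,0,-0.5,-1],[333,-138,22,0,0,-0.5,-1],[333,-138,22,0,0,-0.5,-1]]'
python3 -c "
from h import *
p=camera_params('wrist'); im=get_image('wrist'); cv2.imwrite('pics/w1.png',im[:,:,::-1])
import pickle; pickle.dump(p,open('w1.pkl','wb'))
W=P('wrist',p)
for X in([419,267.5,90],[492.4,252,20]): x=W@[*X,1]; print(x[:2]/x[2])
a,b,s=togo([419,267,200],-0.208);print(a.round(1),b.round(3),s['joint_pos'])"
```

```text
time_s: 2.0
ee_pos: [421.2, 265.7, 199.1]
tcp_rot: [-0.0, 0.778, 0.628, -0.001]
force: [-0.6, -0.6, 0.3]
finger_gap: 85.4
finger_force: 0.0
[250.95687863 189.65163625]
[319.21056159 173.15412354]
[ 2.4 -2.3 -0.5] [-0.001  0.001 -0.006] [ 5.60746576e-01  2.19529598e-01 -1.34547078e-01  1.21829417e+00
 -7.50656930e-05  2.34528621e+00]
```

View pics/w1.png

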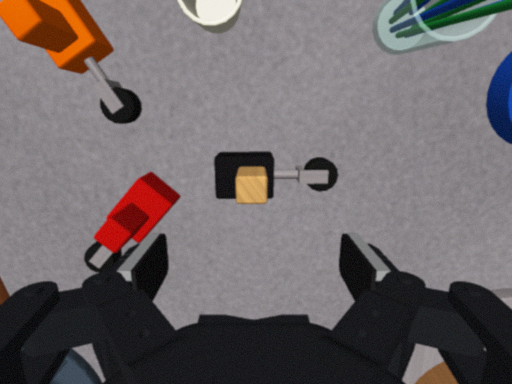

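The wrist picture has the grip top at (251,191) and the roller at (320,174). That is within about 1 px of my prediction, and the housing is square with the gripper. I'll descend and grip.

```bash
python3 -m pendant '[[3,-2,40,0,0,0,-1],[3,-2,80,0,0,0,-1],[3,-2,110,0,0,0,-1],[3,-2,130,0,0,0,-1],[3,-2,137,0,0,0,-1],[3,-2,137,0,0,0,0],[3,-2,137,0,0,0,1],[3,-2,137,0,0,0,1],[3,-2,137,0,0,0,1],[3,-2,137,0,0,0,1]]'
python3 -m pendant '[[0,0,0,0,0,0,1],[0,0,0,0,0,0,1],[0,0,-5,0,0,0,1],[0,0,-30,0,0,0,1],[0,0,-70,0,0,0,1],[0,0,-110,0,0,0,1],[0,0,-110,0,0,0,1]]'
python3 -c "
from h import *
p=camera_params('wrist'); im=get_image('wrist'); cv2.imwrite('pics/w2.png',im[:,:,::-1])
s=get_state();print(s)
W=P('wrist',p); c=s['ee_pos']
for d in(75,73,77):
  x=W@[c[0]+d*np.cos(-.202),c[1]+d*np.sin(-.202),c[2]-62+20,1]; print(x[:2]/x[2])
"
```

```text
time_s: 3.05
ee_pos: [419.7, 267.5, 64.3]
tcp_rot: [0.0, 0.779, 0.627, 0.001]
force: [-1.3, -1.3, 10.0]
finger_gap: 27.4
finger_force: 59.4
time_s: 3.75
ee_pos: [421.2, 268.4, 178.4]
tcp_rot: [0.0, 0.779, 0.627, 0.004]
force: [0.6, 0.1, -3.7]
finger_gap: 27.4
finger_force: 60.1
{'time_s': 3.8, 'joint_pos': array([ 5.67376519e-01,  2.28060889e-01, -1.84575376e-01,  1.15364110e+00,
       -1.21272094e-05,  2.35307735e+00]), 'joint_vel': array([ 0.00014802,  0.03570156, -0.0720768 , -0.04512445, -0.00022493,
       -0.00145886]), 'joint_torque': array([-7.83405674e-03, -7.49332523e+01,  5.26613617e+01,  1.96444362e+00,
       -1.60517078e-02,  4.39118876e-04]), 'ee_pos': array([420.41908959, 267.91754056, 175.7440935 ]), 'tcp_rot': array([2.55347251e-04, 7.78860695e-01, 6.27192884e-01, 2.24501415e-03]), 'force': array([-0.36721677,  0.96535112, -5.14157572]), 'wrist_torque': array([-0.0121321 ,  0.02276499,  0.04909531]), 'finger_force': 60.146484375, 'finger_gap': 27.21309542266165}
[366.44724606 216.48583946]
[363.4103317  216.52892153]
[369.48408184 216.44275849]
```

View pics/w2.png

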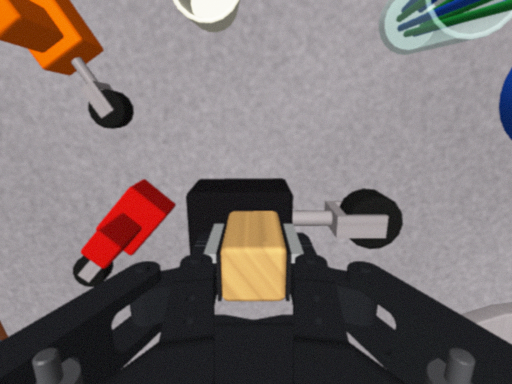

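The roller is held and lifted (roller at (371,218) in the wrist picture, housing square in the gripper). Next I'll write a planner and estimator, and move to a point in front of the left edge.

```bash
cat > plan.py <<'E'
from fit import *
import json,sys,glob
from scipy.optimize import minimize_scalar
I,D,TF=.075,.1,.003
AX=np.array([653.6,-64.7]); AXS=[654.05,-64.46]; BIAS=-.008; ZT=138.
e=lambda a:np.array([np.cos(a),np.sin(a)])
def contact(th,o,psi):
    E=AX+35*e(th); u=e(psi); w=o-E; B=w@u; disc=B*B-(w@w-93**2)
    if disc<0: return 0,0,0,0
    r=-B-disc**.5                       # distance origin->roller centre
    p=o+min(r,75)*u; n=np.arctan2(*(p-E)[::-1]); b=(n-th+np.pi)%(2*np.pi)-np.pi; t=75-r
    F=.3*max(t,0)/max(.5,np.cos(n-np.pi-psi)); return t,b,F,n
def sim(th,om,o0,psi0,o1,psi1,T):
    k=int(round(T/.005))
    for i in range(k):
        f=(i+.5)/k; _,b,F,_=contact(th,o0+(o1-o0)*f,psi0+(psi1-psi0)*f)
        tq=-F*.035*np.sin(b)-D*om
        if abs(om)<.004 and abs(tq)<TF: om=0; continue
        om+=(tq-TF*np.sign(om if om else tq))/I*.005; th+=om*.005
    return th,om
def toolpose(th,b,t):
    n=th+b; return AX+35*e(th)+(93+75-t)*e(n),n-np.pi
def rows(th,om,c,bs,ts):
    """c = commanded [x,y,z,psi]; returns rows in tool axes of c, end state, log"""
    R=np.c_[e(c[3]+np.pi/2),e(c[3])]; o=np.array(c[:2]); psi=c[3]; z=c[2]; out=[]; log=[]
    for b,t in zip(bs,ts):
        _,b0,F,_=contact(th,o,psi); acc=(-F*.035*np.sin(b0)-D*om)/I
        g,ps=toolpose(th+om*.1+acc*.005,b,t)
        s=np.round((R.T@(g-c[:2]))*2)/2; dr=round(c[3]-ps+2*np.pi*round((ps-c[3])/2/np.pi),2)
        z1=z; o1=np.array(c[:2])+R@s; p1=c[3]-dr
        th,om=sim(th,om,o,psi,o1,p1,.1); o,psi=o1,p1; k=contact(th,o,psi)
        out.append([float(s[0]),float(s[1]),0,0,0,dr,1]); log.append((round(th,3),round(om,3),round(k[0],1),round(k[1],3)))
    return out,th,om,[*map(float,o),z,float(psi)],log
def look(pred,ax=AXS):
    im=get_image("scene"); r=rect(im,P("scene"),120,800,80,1,300,300).astype(int); m=(r[:,:,2]-r[:,:,0])<-40
    f=lambda a:np.abs(model([*ax,a])-m).sum(); g=pred+np.arange(-.4,.41,.04); a0=g[np.argmin([f(x) for x in g])]
    q=minimize_scalar(f,bounds=(a0-.06,a0+.06),method="bounded",options=dict(xatol=1e-3)); return q.x+BIAS,q.fun,im
E
sed -i 's/m=((r\[:,:,2\]-r\[:,:,0\])>40) if True else 0/m=(r[:,:,2]-r[:,:,0])<-40/' fit.py
python3 - <<'E'
from plan import *
for n in("scene","side"): print(n,fit(cv2.imread(f"pics/{n}0.png")[:,:,::-1],P(n),[660,-65,2.95]))
# dead-reckon commanded pose: alpha = tool x angle, psi = alpha - pi/2
p=np.array([174.163,-468.671,242.306]); a=.3556
for dx,dy,dz,w in((260,-320,20,-.5),(333,-138,22,-.5),(3,-2,137,0),(0,0,-110,0)):
    p[:2]+=dx*e(a)+dy*e(a-np.pi/2); p[2]-=dz; a-=w
c=[*p,a-np.pi/2]; s=get_state(); print(c,s["ee_pos"])
g,ps=toolpose(2.977,-.6,-25); print("goal",g,ps)
R=np.c_[e(c[3]+np.pi/2),e(c[3])]; print("shift",R.T@(g-c[:2]),c[2]-ZT,"turn",c[3]-ps)
json.dump(c,open("cmd.json","w"))
# dry-run of roll to middle, with inertia error in the truth ignored
for T in(10,14,18):
    th,om=2.977,0; c=[*g,ZT,ps]; 
    x=np.clip(np.arange(-2,40)/T,0,1); bs=-.6+.64*(x*x*(3-2*x)); ts=[2,16]+[16.5]*38+[16.5]*2
    o,th,om,c,log=rows(th,om,c,bs,[2,16.5]+[16.5]*40); print(T,log[::3])
E
```

```text
scene (array([775.  , 335.  ,   1.35]), np.float64(5131.0))
side (array([436.66666667, 291.66666667,   3.70555556]), np.float64(6197.0))
[np.float64(419.3595014384352), np.float64(267.0855604051361), np.float64(173.306), -0.21519632679489664] [420.41908959 267.91754056 175.7440935 ]
goal [479.79178945  74.63768372] -0.7645926535897933
shift [-175.10430388  100.13355801] 35.30600000000001 turn 0.5493963267948967
10 [(np.float64(2.977), np.float64(0.0), np.float64(2.0), np.float64(-0.6)), (np.float64(3.015), np.float64(0.273), np.float64(16.5), np.float64(-0.585)), (np.float64(3.128), np.float64(0.443), np.float64(16.5), np.float64(-0.375)), (np.float64(3.261), np.float64(0.415), np.float64(16.4), np.float64(-0.102)), (np.float64(3.365), np.float64(0.272), np.float64(16.7), np.float64(0.039)), (np.float64(3.426), np.float64(0.148), np.float64(16.5), np.float64(0.042)), (np.float64(3.457), np.float64(0.066), np.float64(16.5), np.float64(0.041)), (np.float64(3.468), np.float64(0.011), np.float64(16.5), np.float64(0.044)), (np.float64(3.467), np.float64(-0.011), np.float64(16.3), np.float
[... 1861 characters left out ...]
0.228)), (np.float64(3.603), np.float64(0.434), np.float64(16.6), np.float64(-0.084)), (np.float64(3.712), np.float64(0.294), np.float64(16.7), np.float64(0.02)), (np.float64(3.78), np.float64(0.166), np.float64(16.5), np.float64(0.04)), (np.float64(3.815), np.float64(0.078), np.float64(16.3), np.float64(0.042)), (np.float64(3.829), np.float64(0.019), np.float64(16.5), np.float64(0.043)), (np.float64(3.83), np.float64(-0.009), np.float64(16.5), np.float64(0.042)), (np.float64(3.825), np.float64(-0.019), np.float64(16.4), np.float64(0.038)), (np.float64(3.819), np.float64(-0.025), np.float64(16.4), np.float64(0.042)), (np.float64(3.81), np.float64(-0.03), np.float64(16.7), np.float64(0.043))]
```

```bash
sed -i 's/<-40/>40/' plan.py fit.py
python3 -m pendant '[[-35,20,0,0,0,0.11,1],[-70,40,0,0,0,0.22,1],[-105,60,0,0,0,0.33,1],[-140,80,0,0,0,0.44,1],[-175,100,0,0,0,0.55,1],[-175,100,12,0,0,0.55,1],[-175,100,24,0,0,0.55,1],[-175,100,35,0,0,0.55,1],[-175,100,35,0,0,0.55,1],[-175,100,35,0,0,0.55,1]]'
python3 - <<'E'
from plan import *
p=camera_params('wrist'); im=get_image('wrist')
s=get_state(); print(s["ee_pos"],s["joint_pos"],s["force"],s["time_s"])
a,f,sc=look(2.977); print("theta",a,f)
side=get_image("side")
print([fit(i,P(n),[654,-65,2.97]) for i,n in((sc,"scene"),(side,"side"))])
c=json.load(open("cmd.json")); R=np.c_[e(c[3]+np.pi/2),e(c[3])]
c=[*(np.array(c[:2])+R@[-175,100]),c[2]-35,c[3]-.55]; json.dump(c,open("cmd.json","w")); print("cmd",c)
pb=s["ee_pos"][:2]+75*e(c[3]); W=P('wrist',p)
pr=lambda M,X:((lambda x:x[:2]/x[2])(M@[*X,1])).round(1)
print("roller px",pr(W,[*pb,95]),pr(P("scene"),[*pb,95]),pr(P("side"),[*pb,95]))
tile=[cv2.resize(im[:,:,::-1],(400,300)),cv2.resize(sc[130:280,130:330,::-1],(400,300)),cv2.resize(side[90:240,150:350,::-1],(400,300))]
cv2.imwrite("pics/app.png",np.vstack([np.hstack(tile[:2]),np.hstack([tile[2],tile[2]*0])]))
E
```

```text
time_s: 4.8
ee_pos: [479.1, 75.6, 138.0]
tcp_rot: [-0.0, 0.92, 0.393, -0.0]
force: [0.2, -0.0, -3.2]
finger_gap: 27.7
finger_force: 60.7
[479.4848191   75.53647885 138.44275731] [ 1.56223214e-01  2.28412155e-01 -2.81936879e-01  1.06045658e+00
  4.67900085e-05  2.49050279e+00] [-0.82115689  0.64015958 -3.13095212] 4.85
theta 2.9779819329781763 2554.484091160267
[(array([653.77984987, -64.81642743,   2.98446376]), np.float64(2553.88217955075)), (array([656.09297457, -59.44037765,   2.76499885]), np.float64(3247.506023228677))]
cmd [np.float64(479.6835849990188), np.float64(74.76810164859023), 138.306, -0.7651963267948967]
roller px [369.5 217.2] [256.2 207. ] [244.1 192.4]
```

View pics/app.png

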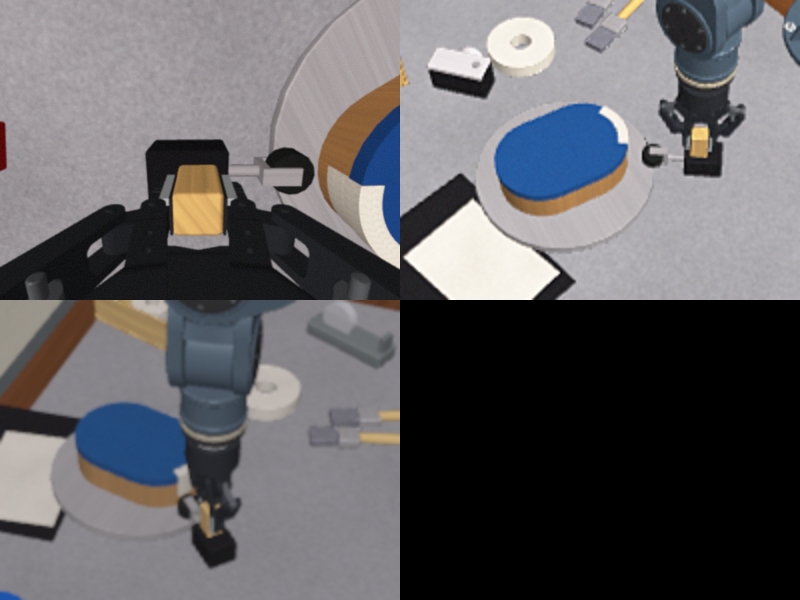

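The picture puts the roller tip at (290,171) in the wrist tile, just left of the strip's left edge at (328,178). The scene and side views agree with my prediction to about 2 px. I'll check where the strip edge should project, then plan the first rows.

```bash
cat > step.py <<'E'
# usage: step.py b1,b2,... t1,t2,...   look, correct state, plan rows (print), save predicted state
from plan import *
exp=lambda a:[float(x) for x in a.split(",")]
bs=exp(sys.argv[1]); ts=exp(sys.argv[2]); ts+=[ts[-1]]*(len(bs)-len(ts))
S=json.load(open("state.json")); c=S["cmd"]
s=get_state(); z,f,im=look(S["th"]); r=z-S["th"]; th=S["th"]+.8*r; om=S["om"]+.6*r/S["T"]
o=np.array(c[:2]); k=contact(th,o,c[3])
v=Ro.from_quat([*s["tcp_rot"][1:],s["tcp_rot"][0]]).as_matrix()[:,1]
print(f"t={s['time_s']:.2f} meas={z:.3f} res={r:.3f} fit={f:.0f} th={th:.3f} om={om:.3f} travel={k[0]:.1f} b={k[1]:.3f} ee-cmd={(s['ee_pos']-c[:3]).round(1)} dpsi={np.arctan2(v[1],v[0])-c[3]:.3f} F={s['force'].round(1)}")
th,om=sim(th,om,o,c[3],o,c[3],.05)
out,th,om,c,log=rows(th,om,c,bs,ts)
print(json.dumps(out).replace(" ","").replace(".0,",",")); print([tuple(map(float,l)) for l in log])
json.dump(dict(th=float(th),om=float(om),cmd=c,T=.05+.1*len(bs)),open("state.json","w"))
E
python3 - <<'E'
from plan import *
c=json.load(open("cmd.json")); json.dump(dict(th=2.977,om=0,cmd=c,T=1.),open("state.json","w"))
W=P('wrist'); pr=lambda X:((lambda x:x[:2]/x[2])(W@[*X,1]))*400/512
E=AX+35*e(2.977)
for b in(-.6,-.55,-.5): print(b,[pr([*(E+75*e(2.977+b)),z]).round(1) for z in(60,95,120)])
print(pr([*(E+61*e(2.977-.6)),120]))
E
python3 step.py -- 2>/dev/null; python3 step.py "-.6,-.59,-.57,-.54" 2,15,16.5
```

```text
-0.6 [array([318. , 157.7]), array([339.7, 170.1]), array([360.7, 182.1])]
-0.55 [array([317.5, 161.3]), array([339. , 174.3]), array([359.8, 186.9])]
-0.5 [array([317.3, 164.9]), array([338.7, 178.5]), array([359.3, 191.5])]
[379.85280153 182.14081793]
t=4.95 meas=2.978 res=0.001 fit=2554 th=2.978 om=0.001 travel=-25.2 b=-0.601 ee-cmd=[0.1 0.6 0.4] dpsi=0.001 F=[ 0.2 -0.4 -3.2]
[[-0,27,0,0,0,-0,1],[-2,40,0,0,0,-0.01,1],[-7,42,0,0,0,-0.04,1],[-15.5,43,0,0,0,-0.1,1]]
[(2.978, 0.0, 1.8, -0.601), (2.98, 0.058, 14.8, -0.589), (2.991, 0.159, 16.4, -0.568), (3.012, 0.249, 16.4, -0.541)]
```

```bash
python3 -c "
import json
json.dump(dict(th=2.978,om=0,cmd=json.load(open('cmd.json')),T=1.),open('state.json','w'))"; python3 step.py "-.57,-.565,-.55,-.53" 2,15,16.5
```

```text
t=5.00 meas=2.978 res=0.000 fit=2555 th=2.978 om=0.000 travel=-25.2 b=-0.601 ee-cmd=[0.2 0.4 0.5] dpsi=0.001 F=[ 0.1 -0.4 -2.9]
[[-5,27.5,0,0,0,-0.03,1],[-5.5,40.5,0,0,0,-0.04,1],[-10,42.5,0,0,0,-0.07,1],[-17,43.5,0,0,0,-0.11,1]]
[(2.978, 0.0, 2.2, -0.571), (2.98, 0.059, 15.2, -0.571), (2.992, 0.16, 16.7, -0.555), (3.013, 0.25, 16.8, -0.532)]
```

```bash
python3 -m pendant '[[-5,27.5,0,0,0,-0.03,1],[-5.5,40.5,0,0,0,-0.04,1],[-10,42.5,0,0,0,-0.07,1],[-17,43.5,0,0,0,-0.11,1]]'; python3 step.py "-.49,-.44,-.38,-.31" 16.5
```

```text
time_s: 5.45
ee_pos: [499.2, 32.6, 138.4]
tcp_rot: [-0.001, 0.897, 0.443, -0.0]
force: [-4.3, 2.7, -1.0]
finger_gap: 27.2
finger_force: 61.7
t=5.45 meas=3.045 res=0.032 fit=2593 th=3.038 om=0.293 travel=16.3 b=-0.566 ee-cmd=[-0.1  0.2  0.1] dpsi=0.001 F=[-4.3  2.7 -1. ]
[[-20,2,0,0,0,-0.11,1],[-35,5.5,0,0,0,-0.21,1],[-52,10.5,0,0,0,-0.31,1],[-70,18,0,0,0,-0.43,1]]
[(3.091, 0.396, 16.3, -0.489), (3.133, 0.441, 16.7, -0.443), (3.179, 0.469, 16.5, -0.377), (3.226, 0.48, 16.4, -0.307)]
```

```bash
python3 -m pendant '[[-20,2,0,0,0,-0.11,1],[-35,5.5,0,0,0,-0.21,1],[-52,10.5,0,0,0,-0.31,1],[-70,18,0,0,0,-0.43,1]]'; sed -i 's/^I,D,TF=.075/I,D,TF=.06/' plan.py; python3 step.py "-.25,-.18,-.11,-.05" 16.5
```

```text
time_s: 5.9
ee_pos: [469.8, -34.2, 138.3]
tcp_rot: [-0.001, 0.78, 0.625, -0.0]
force: [-4.3, 0.7, -3.0]
finger_gap: 27.6
finger_force: 61.4
t=5.90 meas=3.293 res=0.066 fit=2466 th=3.279 om=0.568 travel=15.8 b=-0.379 ee-cmd=[-1.1 -0.1  0. ] dpsi=0.005 F=[-4.3  0.7 -3. ]
[[-34,5,0,0,0,-0.2,1],[-54,10.5,0,0,0,-0.32,1],[-72.5,18.5,0,0,0,-0.44,1],[-88,27,0,0,0,-0.55,1]]
[(3.365, 0.565, 16.7, -0.252), (3.42, 0.531, 16.4, -0.179), (3.47, 0.482, 16.7, -0.107), (3.516, 0.424, 16.6, -0.048)]
```

```bash
python3 -m pendant '[[-34,5,0,0,0,-0.2,1],[-54,10.5,0,0,0,-0.32,1],[-72.5,18.5,0,0,0,-0.44,1],[-88,27,0,0,0,-0.55,1]]'; python3 step.py "0,.03,.05,.05" 16.5
```

```text
time_s: 6.35
ee_pos: [476.7, -126.9, 138.3]
tcp_rot: [-0.0, 0.581, 0.814, -0.001]
force: [-5.5, -1.0, -2.9]
finger_gap: 27.5
finger_force: 61.4
t=6.35 meas=3.581 res=0.066 fit=2333 th=3.568 om=0.512 travel=16.4 b=-0.120 ee-cmd=[-0.9 -1.   0. ] dpsi=0.005 F=[-5.5 -1.  -2.9]
[[-30.5,2.5,0,0,0,-0.17,1],[-42,5,0,0,0,-0.24,1],[-50.5,7.5,0,0,0,-0.29,1],[-54.5,8.5,0,0,0,-0.32,1]]
[(3.639, 0.427, 16.3, 0.005), (3.678, 0.351, 16.4, 0.034), (3.709, 0.28, 16.6, 0.055), (3.734, 0.219, 16.4, 0.046)]
```

```bash
python3 -m pendant '[[-30.5,2.5,0,0,0,-0.17,1],[-42,5,0,0,0,-0.24,1],[-50.5,7.5,0,0,0,-0.29,1],[-54.5,8.5,0,0,0,-0.32,1]]'; python3 step.py ".05,.05,.05,.05" 16.5
```

```text
time_s: 6.8
ee_pos: [502.7, -175.9, 138.2]
tcp_rot: [-0.0, 0.446, 0.895, -0.001]
force: [-4.4, -3.5, -3.3]
finger_gap: 27.0
finger_force: 61.4
t=6.80 meas=3.765 res=0.031 fit=2297 th=3.758 om=0.260 travel=16.4 b=0.012 ee-cmd=[-0.3 -1.  -0.1] dpsi=0.001 F=[-4.4 -3.5 -3.3]
[[-11,0.5,0,0,0,-0.06,1],[-14,0.5,0,0,0,-0.07,1],[-16.5,0.5,0,0,0,-0.08,1],[-18,0.5,0,0,0,-0.09,1]]
[(3.792, 0.19, 16.7, 0.046), (3.809, 0.143, 16.6, 0.05), (3.821, 0.103, 16.4, 0.053), (3.829, 0.068, 16.3, 0.052)]
```

```bash
python3 -m pendant '[[-11,0.5,0,0,0,-0.06,1],[-14,0.5,0,0,0,-0.07,1],[-16.5,0.5,0,0,0,-0.08,1],[-18,0.5,0,0,0,-0.09,1]]'; python3 step.py ".03,.02,.015,.01" 16.5
```

```text
time_s: 7.25
ee_pos: [513.8, -189.5, 138.3]
tcp_rot: [-0.0, 0.406, 0.914, -0.001]
force: [-3.6, -3.5, -4.1]
finger_gap: 27.4
finger_force: 61.4
t=7.25 meas=3.832 res=0.003 fit=2286 th=3.831 om=0.072 travel=16.3 b=0.048 ee-cmd=[-0.5 -0.6 -0. ] dpsi=-0.000 F=[-3.6 -3.5 -4.1]
[[1,0,0,0,0,0.01,1],[2,0,0,0,0,0.01,1],[2.5,0,0,0,0,0.02,1],[3.5,0.5,0,0,0,0.02,1]]
[(3.839, 0.034, 16.3, 0.033), (3.842, 0.017, 16.3, 0.019), (3.843, 0.005, 16.3, 0.018), (3.843, 0.0, 16.7, 0.008)]
```

```bash
python3 -m pendant '[[1,0,0,0,0,0.01,1],[2,0,0,0,0,0.01,1],[2.5,0,0,0,0,0.02,1],[3.5,0.5,0,0,0,0.02,1]]'; python3 -c "
from h import *
cv2.imwrite('pics/mid.png',get_image('wrist')[:,:,::-1])"; python3 step.py "0,0,0,0" 16.5
```

```text
time_s: 7.7
ee_pos: [511.6, -186.4, 138.3]
tcp_rot: [-0.0, 0.415, 0.91, -0.001]
force: [-4.5, -3.7, -3.8]
finger_gap: 27.2
finger_force: 61.4
t=7.75 meas=3.824 res=-0.019 fit=2257 th=3.827 om=-0.026 travel=16.7 b=0.029 ee-cmd=[-0.7 -0.2 -0.1] dpsi=-0.000 F=[-3.9 -3.4 -4.3]
[[5,-0,0,0,0,0.03,1],[5.5,-0,0,0,0,0.03,1],[5.5,-0,0,0,0,0.04,1],[5.5,-0,0,0,0,0.04,1]]
[(3.824, -0.021, 16.7, -0.001), (3.822, -0.012, 16.6, -0.004), (3.821, -0.005, 16.6, 0.003), (3.821, 0.0, 16.6, 0.003)]
```

View pics/mid.png

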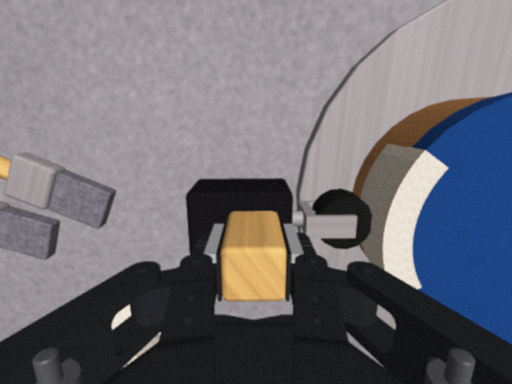

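The roller sits at (342,218), so the plunger is pressed in about 18 mm. The strip's lid corners are at rows 145 and 288, so its middle is near 217 and the roller is on it. I'll keep holding.

```bash
python3 -m pendant '[[5,0,0,0,0,0.03,1],[5.5,0,0,0,0,0.03,1],[5.5,0,0,0,0,0.04,1],[5.5,0,0,0,0,0.04,1]]'; python3 step.py "0,0,0,0,0" 15.5
```

```text
time_s: 8.2
ee_pos: [508.0, -182.2, 138.3]
tcp_rot: [-0.0, 0.433, 0.901, -0.001]
force: [-6.1, -4.0, -4.1]
finger_gap: 27.5
finger_force: 61.3
t=8.20 meas=3.798 res=-0.023 fit=2206 th=3.803 om=-0.031 travel=16.6 b=0.028 ee-cmd=[-0.7 -0.3 -0. ] dpsi=-0.001 F=[-6.1 -4.  -4.1]
[[4.5,-1,0,0,0,0.02,1],[4.5,-1,0,0,0,0.02,1],[5,-1,0,0,0,0.02,1],[5,-1,0,0,0,0.02,1],[5,-1,0,0,0,0.02,1]]
[(3.799, -0.024, 15.6, -0.001), (3.797, -0.016, 15.6, 0.001), (3.795, -0.009, 15.6, -0.002), (3.795, 0.0, 15.6, -0.002), (3.795, 0.0, 15.6, -0.002)]
```

```bash
python3 -m pendant '[[4.5,-1,0,0,0,0.02,1],[4.5,-1,0,0,0,0.02,1],[5,-1,0,0,0,0.02,1],[5,-1,0,0,0,0.02,1],[5,-1,0,0,0,0.02,1]]'; python3 step.py "-.04,-.04,-.03,-.03" 15.5
```

```text
time_s: 8.75
ee_pos: [504.1, -178.8, 138.3]
tcp_rot: [-0.0, 0.442, 0.897, -0.001]
force: [-4.6, -3.7, -4.2]
finger_gap: 27.4
finger_force: 61.2
t=8.75 meas=3.785 res=-0.010 fit=2237 th=3.787 om=-0.011 travel=15.6 b=0.009 ee-cmd=[-0.7 -0.3 -0. ] dpsi=-0.000 F=[-4.6 -3.7 -4.2]
[[8,0,0,0,0,0.05,1],[7.5,0,0,0,0,0.05,1],[6,0,0,0,0,0.04,1],[5.5,0,0,0,0,0.04,1]]
[(3.786, 0.001, 15.4, -0.044), (3.787, 0.006, 15.4, -0.039), (3.787, 0.009, 15.5, -0.03), (3.788, 0.01, 15.5, -0.026)]
```

```bash
python3 -m pendant '[[8,0,0,0,0,0.05,1],[7.5,0,0,0,0,0.05,1],[6,0,0,0,0,0.04,1],[5.5,0,0,0,0,0.04,1]]'; python3 step.py "-.02,-.02,-.02,-.02,-.02" 15.5
```

```text
time_s: 9.2
ee_pos: [500.8, -174.5, 138.2]
tcp_rot: [-0.0, 0.46, 0.888, -0.001]
force: [-5.0, -3.2, -3.9]
finger_gap: 27.6
finger_force: 61.1
t=9.20 meas=3.788 res=-0.000 fit=2229 th=3.788 om=0.010 travel=15.5 b=-0.026 ee-cmd=[-0.7 -0.3 -0.1] dpsi=0.000 F=[-5.  -3.2 -3.9]
[[-1.5,0,0,0,0,-0.01,1],[-1.5,0,0,0,0,-0.01,1],[-2,0,0,0,0,-0.01,1],[-2,0,0,0,0,-0.02,1],[-2,0,0,0,0,-0.02,1]]
[(3.79, 0.009, 15.5, -0.018), (3.79, 0.008, 15.5, -0.019), (3.791, 0.006, 15.5, -0.015), (3.792, 0.005, 15.5, -0.022), (3.792, 0.006, 15.5, -0.023)]
```

```bash
python3 -m pendant '[[-1.5,0,0,0,0,-0.01,1],[-1.5,0,0,0,0,-0.01,1],[-2,0,0,0,0,-0.01,1],[-2,0,0,0,0,-0.02,1],[-2,0,0,0,0,-0.02,1]]'; python3 step.py "-.02,-.02,-.02,-.02,-.02,-.02" 15.5
```

```text
time_s: 9.75
ee_pos: [501.9, -176.1, 138.2]
tcp_rot: [-0.0, 0.451, 0.892, -0.001]
force: [-4.1, -3.1, -4.1]
finger_gap: 27.6
finger_force: 61.1
t=9.75 meas=3.801 res=0.009 fit=2209 th=3.800 om=0.016 travel=15.5 b=-0.033 ee-cmd=[-0.6 -0.3 -0.1] dpsi=0.000 F=[-4.1 -3.1 -4.1]
[[-2,0,0,0,0,-0.01,1],[-2,0,0,0,0,-0.01,1],[-2.5,0,0,0,0,-0.01,1],[-2.5,0,0,0,0,-0.01,1],[-3,0,0,0,0,-0.01,1],[-3,0,0,0,0,-0.01,1]]
[(3.802, 0.016, 15.5, -0.021), (3.804, 0.014, 15.5, -0.023), (3.805, 0.013, 15.5, -0.02), (3.806, 0.011, 15.5, -0.021), (3.807, 0.01, 15.4, -0.018), (3.808, 0.008, 15.4, -0.019)]
```

```bash
python3 -m pendant '[[-2,0,0,0,0,-0.01,1],[-2,0,0,0,0,-0.01,1],[-2.5,0,0,0,0,-0.01,1],[-2.5,0,0,0,0,-0.01,1],[-3,0,0,0,0,-0.01,1],[-3,0,0,0,0,-0.01,1]]'; python3 step.py "-.01,-.01,-.01,-.01,-.01,-.01" 15.5
```

```text
time_s: 10.4
ee_pos: [503.7, -178.6, 138.2]
tcp_rot: [-0.0, 0.447, 0.895, -0.001]
force: [-4.0, -3.9, -4.1]
finger_gap: 27.9
finger_force: 61.1
t=10.40 meas=3.799 res=-0.009 fit=2220 th=3.801 om=-0.000 travel=15.5 b=-0.009 ee-cmd=[-0.6 -0.3 -0.1] dpsi=-0.000 F=[-4.  -3.9 -4.1]
[[-0,0,0,0,0,-0,1],[-0,0,0,0,0,-0,1],[-0,0,0,0,0,-0,1],[-0,0,0,0,0,-0,1],[-0,0,0,0,0,-0,1],[-0,0,0,0,0,-0,1]]
[(3.801, 0.0, 15.5, -0.009), (3.801, 0.0, 15.5, -0.009), (3.801, 0.0, 15.5, -0.009), (3.801, 0.0, 15.5, -0.009), (3.801, 0.0, 15.5, -0.009), (3.801, 0.0, 15.5, -0.009)]
```

```bash
python3 -m pendant '[[0,0,0,0,0,0,1],[0,0,0,0,0,0,1],[0,0,0,0,0,0,1],[0,0,0,0,0,0,1],[0,0,0,0,0,0,1],[0,0,0,0,0,0,1]]'; python3 step.py "-.02,-.02,-.02,-.02,-.02,-.02" 15.5
```

```text
time_s: 11.05
ee_pos: [503.7, -178.5, 138.3]
tcp_rot: [-0.0, 0.447, 0.895, -0.001]
force: [-3.8, -3.5, -3.9]
finger_gap: 27.4
finger_force: 61.1
t=11.05 meas=3.803 res=0.003 fit=2220 th=3.803 om=0.002 travel=15.5 b=-0.011 ee-cmd=[-0.6 -0.3 -0. ] dpsi=-0.000 F=[-3.8 -3.5 -3.9]
[[1,0,0,0,0,0,1],[1,0,0,0,0,0,1],[1,0,0,0,0,0,1],[1,0,0,0,0,0,1],[1,0,0,0,0,0,1],[1,0,0,0,0,0,1]]
[(3.803, 0.0, 15.5, -0.022), (3.803, 0.001, 15.5, -0.022), (3.803, 0.002, 15.5, -0.022), (3.803, 0.003, 15.5, -0.023), (3.803, 0.003, 15.5, -0.023), (3.804, 0.004, 15.4, -0.024)]
```

```bash
python3 -m pendant '[[1,0,0,0,0,0,1],[1,0,0,0,0,0,1],[1,0,0,0,0,0,1],[1,0,0,0,0,0,1],[1,0,0,0,0,0,1],[1,0,0,0,0,0,1]]'; python3 step.py "-.02,-.02,-.02,-.02,-.02,-.02" 15.5
```

```text
time_s: 11.7
ee_pos: [503.1, -177.7, 138.2]
tcp_rot: [-0.0, 0.447, 0.895, -0.001]
force: [-4.4, -2.9, -3.8]
finger_gap: 27.3
finger_force: 61.1
t=11.70 meas=3.798 res=-0.006 fit=2219 th=3.799 om=-0.002 travel=15.5 b=-0.017 ee-cmd=[-0.6 -0.3 -0.1] dpsi=-0.000 F=[-4.4 -2.9 -3.8]
[[0.5,0,0,0,0,0.01,1],[0.5,0,0,0,0,0.01,1],[0.5,0,0,0,0,0.01,1],[0.5,0,0,0,0,0.01,1],[0.5,0,0,0,0,0.01,1],[0.5,0,0,0,0,0.01,1]]
[(3.799, 0.0, 15.5, -0.016), (3.799, 0.0, 15.5, -0.016), (3.799, 0.0, 15.5, -0.016), (3.799, 0.0, 15.5, -0.016), (3.799, 0.0, 15.5, -0.016), (3.799, 0.0, 15.5, -0.016)]
```

```bash
python3 -m pendant '[[0.5,0,0,0,0,0.01,1],[0.5,0,0,0,0,0.01,1],[0.5,0,0,0,0,0.01,1],[0.5,0,0,0,0,0.01,1],[0.5,0,0,0,0,0.01,1],[0.5,0,0,0,0,0.01,1]]'; sed -i 's/^I,D,TF=.06/I,D,TF=.052/' plan.py; python3 step.py ".01,.06,.12,.18,.25" 16
```

```text
time_s: 12.35
ee_pos: [502.8, -177.3, 138.2]
tcp_rot: [-0.0, 0.451, 0.892, -0.001]
force: [-4.2, -2.0, -4.8]
finger_gap: 27.2
finger_force: 61.1
t=12.35 meas=3.802 res=0.003 fit=2213 th=3.801 om=0.003 travel=15.4 b=-0.019 ee-cmd=[-0.6 -0.3 -0.1] dpsi=-0.000 F=[-4.2 -2.  -4.8]
[[-5,0.5,0,0,0,-0.03,1],[-12,1,0,0,0,-0.08,1],[-21,2,0,0,0,-0.14,1],[-29,3.5,0,0,0,-0.2,1],[-38,5.5,0,0,0,-0.26,1]]
[(3.801, 0.0, 15.8, 0.016), (3.801, -0.006, 15.9, 0.06), (3.799, -0.027, 15.9, 0.121), (3.795, -0.061, 16.0, 0.177), (3.786, -0.107, 15.9, 0.249)]
```

```bash
python3 -m pendant '[[-5,0.5,0,0,0,-0.03,1],[-12,1,0,0,0,-0.08,1],[-21,2,0,0,0,-0.14,1],[-29,3.5,0,0,0,-0.2,1],[-38,5.5,0,0,0,-0.26,1]]'; python3 step.py ".31,.37,.43,.48" 16
```

```text
time_s: 12.9
ee_pos: [530.0, -205.0, 138.3]
tcp_rot: [-0.0, 0.331, 0.944, -0.001]
force: [-3.8, -3.6, -4.9]
finger_gap: 27.0
finger_force: 61.1
t=12.90 meas=3.801 res=0.014 fit=2214 th=3.798 om=-0.091 travel=16.0 b=0.234 ee-cmd=[-0.4 -0.6 -0. ] dpsi=0.002 F=[-3.8 -3.6 -4.9]
[[-7.5,0.5,0,0,0,-0.05,1],[-13,1,0,0,0,-0.09,1],[-17,2,0,0,0,-0.12,1],[-18.5,2.5,0,0,0,-0.14,1]]
[(3.778, -0.171, 16.1, 0.309), (3.758, -0.235, 16.0, 0.371), (3.731, -0.304, 16.2, 0.432), (3.697, -0.376, 15.9, 0.482)]
```

```bash
python3 -m pendant '[[-7.5,0.5,0,0,0,-0.05,1],[-13,1,0,0,0,-0.09,1],[-17,2,0,0,0,-0.12,1],[-18.5,2.5,0,0,0,-0.14,1]]'; python3 step.py ".53,.57,.60,.62" 16
```

```text
time_s: 13.35
ee_pos: [546.3, -214.7, 138.3]
tcp_rot: [-0.0, 0.264, 0.964, -0.001]
force: [-3.2, -5.0, -3.5]
finger_gap: 27.4
finger_force: 61.1
t=13.35 meas=3.723 res=0.026 fit=2256 th=3.718 om=-0.341 travel=16.3 b=0.454 ee-cmd=[-0.1 -0.7 -0. ] dpsi=0.001 F=[-3.2 -5.  -3.5]
[[-0.5,0.5,0,0,0,-0.01,1],[2.5,1.5,0,0,0,-0,1],[8,2.5,0,0,0,0.02,1],[16,4.5,0,0,0,0.06,1]]
[(3.658, -0.447, 15.8, 0.532), (3.61, -0.516, 15.9, 0.57), (3.555, -0.581, 15.8, 0.596), (3.493, -0.642, 16.2, 0.615)]
```

```bash
python3 -m pendant '[[-0.5,0.5,0,0,0,-0.01,1],[2.5,1.5,0,0,0,0,1],[8,2.5,0,0,0,0.02,1],[16,4.5,0,0,0,0.06,1]]'; python3 step.py ".61,.61" 14,-25
```

```text
time_s: 13.8
ee_pos: [534.5, -202.5, 138.3]
tcp_rot: [-0.0, 0.294, 0.956, -0.001]
force: [-2.7, -4.5, -4.2]
finger_gap: 27.3
finger_force: 61.3
t=13.80 meas=3.532 res=0.038 fit=2354 th=3.524 om=-0.591 travel=16.8 b=0.575 ee-cmd=[-0.4 -0.6 -0. ] dpsi=-0.001 F=[-2.7 -4.5 -4.2]
[[13,-0.5,0,0,0,0.08,1],[31,-36,0,0,0,0.15,1]]
[(3.429, -0.669, 13.9, 0.612), (3.366, -0.57, -24.7, 0.605)]
```

```bash
python3 -m pendant '[[13,-0.5,0,0,0,0.08,1],[31,-36,0,0,0,0.15,1],[35,-75,-10,0,0,0.15,1],[35,-85,-40,0,0,0.15,1],[35,-85,-80,0,0,0.15,1],[35,-85,-110,0,0,0.15,1],[35,-85,-110,0,0,0.15,1],[35,-85,-110,0,0,0.15,1]]'
python3 -m pendant '[[0,0,0,0,0,0,1],[0,0,0,0,0,0,1],[0,0,0,0,0,0,1],[0,0,0,0,0,0,1],[0,0,0,0,0,0,1],[0,0,0,0,0,0,1],[0,0,0,0,0,0,1],[0,0,0,0,0,0,1],[0,0,0,0,0,0,1],[0,0,0,0,0,0,1]]'
python3 -m pendant '[[0,0,0,0,0,0,1],[0,0,0,0,0,0,1],[0,0,0,0,0,0,1],[0,0,0,0,0,0,1],[0,0,0,0,0,0,1],[0,0,0,0,0,0,1],[0,0,0,0,0,0,1],[0,0,0,0,0,0,1],[0,0,0,0,0,0,1],[0,0,0,0,0,0,1]]'
python3 -c "
from plan import *
print(look(3.1)[:2])"
python3 -m pendant '[[0,0,0,0,0,0,1],[0,0,0,0,0,0,1],[0,0,0,0,0,0,1],[0,0,0,0,0,0,1],[0,0,0,0,0,0,1],[0,0,0,0,0,0,1],[0,0,0,0,0,0,1],[0,0,0,0,0,0,1],[0,0,0,0,0,0,1],[0,0,0,0,0,0,1]]'
python3 -m pendant '[[0,0,0,0,0,0,1],[0,0,0,0,0,0,1],[0,0,0,0,0,0,1],[0,0,0,0,0,0,1],[0,0,0,0,0,0,1],[0,0,0,0,0,0,1],[0,0,0,0,0,0,1],[0,0,0,0,0,0,1],[0,0,0,0,0,0,1],[0,0,0,0,0,0,1]]'
python3 -c "
from plan import *
r=look(3.0); print(r[:2]); cv2.imwrite('pics/end.png',r[2][:,:,::-1])"
```

```text
time_s: 14.65
ee_pos: [458.5, -252.7, 248.4]
tcp_rot: [0.0, 0.364, 0.931, -0.0]
force: [-0.1, -0.0, -4.5]
finger_gap: 27.3
finger_force: 61.8
time_s: 15.65
ee_pos: [458.2, -252.6, 248.3]
tcp_rot: [0.0, 0.364, 0.931, 0.0]
force: [-1.2, -0.5, -3.6]
finger_gap: 27.4
finger_force: 61.7
time_s: 16.65
ee_pos: [458.2, -252.6, 248.3]
tcp_rot: [-0.0, 0.364, 0.931, -0.0]
force: [-0.1, 0.2, -3.8]
finger_gap: 27.6
finger_force: 61.7
(np.float64(3.096282159001528), np.float64(2529.080209961155))
time_s: 17.7
ee_pos: [458.2, -252.6, 248.3]
tcp_rot: [0.0, 0.364, 0.931, 0.0]
force: [0.2, -0.1, -3.9]
finger_gap: 27.5
finger_force: 61.8
time_s: 18.7
ee_pos: [458.2, -252.6, 248.3]
tcp_rot: [-0.0, 0.364, 0.931, 0.0]
force: [0.1, 0.4, -3.3]
finger_gap: 27.7
finger_force: 61.8
(np.float64(3.0934237296023728), np.float64(2529.0249243891312))
```

View pics/end.png

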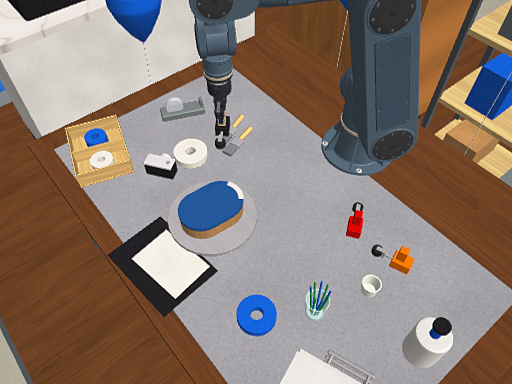

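The turntable is at rest: its angle changed from 3.096 to 3.093 over two seconds. The roller is held up at (221,130), clear of the box, and the other objects haven't moved. I'm handing it in.

```bash
python3 -c "
from cell import *
print(sign_off())"
```

```text
the job is handed in; nothing more can be done
None
```

I rolled the strip from its left edge to the middle, held the box almost still there for about 5 s at roughly 5 N, rolled on to the right edge, and handed the job in at about 19 s with the roller held clear and the turntable at rest; no verdict came back.

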